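Balance the beam of a studio sculpture model on its dome

ROBOT

A 6-joint arm with a two-finger parallel gripper is mounted at the origin on the work surface. World frame = base frame: x ahead of the robot, y to its left, z up, the work surface at z = 0. Lengths are in m, angles in rad, forces in N, time in s.
With the tool pointing down it reaches from about 0.35 to 0.975 m from the base axis. Payload 4.9 kg.
Tool frame: the origin (TCP) lies midway between the tips of the shut fingers; the grasp point (between the pads) lies 19 mm behind it (manip.pinch_z is the x of the grasp point in the tool frame, in m); x points along the fingers, y is the direction in which the jaws open and shut, and the axes are right-handed (so a half turn about x gives the same grasp; the last joint's range is limited). The gripper opens to 85 mm and grips with 20 to 120 N. Pads are 22 mm wide; open, the fingers measure 114 mm over their backs; the gripper's body (76 mm by 85 mm) begins 54 mm behind the grasp point. The pads swing forward as they close: fully open they stand 13 mm farther back than shut.
Start: joints at [0.982, 0.053, 1.613, -0, 1.476, -0.119], TCP at [0.283, 0.557, 0.231] pointing down, gripper open.
Joint ranges: [-3.01, 3.01], [-1.01, 2.22], [0.06, 2.58], [-1.02, 4.17], [0.09, 2.62], [-3.14, 3.14]. Speed limits (rad/s): [2.57, 2.57, 3.14, 3.14, 3.14, 3.14].

INTERFACE

Orientations are given as a unit quaternion [w, x, y, z].
In Python, from plant import sensors, cams, workorder, manip gives the robot as it stands.
- The arm moves only by the tool drive_tool, never from a script. Its argument "series" is a list of rows, each an object of numbers: "x", "y", "z": the shift along the tool's x, y, z in units of 25 mm (1.0 is 25 mm); "ax", "ay", "az": the turn, a rotation vector about the tool's x, y, z in units of 5 degrees (1.0 is 5 degrees). A call has 1 to 5 rows; each row is the pose to reach, as a shift and turn from the pose commanded when the call began, along the tool's axes at that moment; what a row does not reach only later rows make up. A row lasts 1/12 s, in which the tool goes at most 41.7 mm and 7.16 degrees, less where a joint would pass 70% of its speed; a pose out of reach is approached as far as the arm can. A call with a gripper value outside its range is refused whole. "hand" is the opening, from 0 (shut) to 1 (fully open), set as the call begins (left out, the last holds). The fingers move at their own pace and stop on an object; the grip force is fixed at half the most. Time passes only in rows, so rows that repeat a pose let the fingers close. It gives the time, the measured TCP pose, the force and the opening at its end, in the units of the state.
- sensors.state(): the state, without advancing time (a new reading comes with each control period).
- cams.grab_frame(name): name is "side" or "top" or "wrist"; returns a dict with "img" (420x560x3 uint8, blue, green, red), "camera_matrix" (3x3 intrinsics, pixels), "cam_to_world" (4x4, takes a point from camera to world coordinates). Camera axes: x right, y down, z forward; pixel columns grow to the right and rows downward; lengths in m; the calibration is good to about 2 mm. A picture is of the moment at which its call begins. There is no depth.
- workorder.job_done(): hands the job in, once; it reports no verdict.
The state is a dict: "time": time; "joint_pos": joint angles; "joint_vel": joint speeds; "joint_efforts": joint torques, N m; "tool_pos": TCP position; "tool_rot": TCP orientation; "contact_force": force on the tool from outside, world axes, zero at the start; "ft_torque": the same for the moment, N m; "gripper_width": opening from 0.0 (shut) to 1.0 (fully open).
Only numpy, scipy, OpenCV 4.12 (cv2) and the standard library are available. Lean on these libraries where they do the work, as an engineer would, in place of code of your own. Each camera call takes 0.05 s, during which the arm holds its last target.

TASK

Put the balancing-sculpture model together: pick up the longer of the two pale wooden beams and set it down, lying on its broad side, on the very top of the round wooden dome (not the flat-topped drum), so that the middle of the beam is over the crown and it stays there, balanced and level, when you let go. Leave the shorter beam where it lies.

Things in the scene. Friction and masses are not known exactly. Their poses are not given: they have to be found in the camera images.
- beam: the longer pale beech beam, a plain bar 180 long (its x), 40 wide (its y), 30 thick (its z), about 0.15 kg, loose, lying on its broad side on the desk at the start with its long axis within 25 degrees of pointing away from the robot; origin at its centre, which is also its balance point
- dome: turned wooden dome, darker than the beams, fixed to the desk: cap of a sphere of radius 80, 155 across at the desk, 60 high; origin at the centre of its underside, z up, crown 60 above it. Beside the beams; a flat-topped drum of the same wood, width and height (not for use) stands at their other side. A beam on the crown tips about 1 degree per mm off centre, then settles
- short_beam: the shorter pale beech beam, 110 long (x), 40 wide (y), 30 thick (z), loose, lying beside the longer one; origin at its centre. To be left where it lies
Not all that is in view belongs to the job. What is shaped like the beam but red is not meant.

How it is judged:
At the end, for the whole second after the job is handed in: The longer beam rests on the dome's crown on its broad side, released and at rest: its centre within 16 mm (horizontally) of the crown and its broad face within 11 degrees of level (horizontal distance between beam and dome below 0.016 m and z of beam in the frame of dome between 0.066 and 0.084 m and angle between the z axis of beam and the z axis of dome, either way round below 0.2 rad and contact force between beam and dome above 0.5 N and linear speed of beam below 0.03 m/s and angular speed of beam below 0.3 rad/s); the robot touches nothing.
It fails at once if the shorter beam is pushed or carried more than 30 mm from where it lay (distance of short_beam from where it was at the start of the episode above 0.03 m).
It also fails if it takes over 42 s, if anything falls off the work surface, if the arm or the gripper's body presses on something with over 40 N, if the wrist force passes 120 N, or if a joint passes its speed limit or range.

## Working session

There is one attempt and no reset: what is moved stays moved. The work goes in short steps, Python scripts to look and compute and a tool call to move; the robot and the scene stay as the last step left them, time stands still between calls to the robot, and variables do not carry over. Pictures are saved under pics/ and viewed, and the job is handed in when it is done.

Besides the shell and the picture viewer there is one more tool, called after "Call:" by a JSON object that holds its "api" and its "payload". drive_tool: Moves the arm, as the interface text tells. Its arguments: {"type":"object","properties":{"series":{"type":"array","items":{"type":"object","properties":{"x":{"type":"number"},"y":{"type":"number"},"z":{"type":"number"},"ax":{"type":"number"},"ay":{"type":"number"},"az":{"type":"number"}}}},"hand":{"type":"number"}},"required":["series"]}

```bash
ls; mkdir -p pics; python3 - <<'E'
from plant import sensors, cams, workorder, manip
import cv2
print(sensors.state()); print(manip.pinch_z)
for n in ("top","side","wrist"):
    f=cams.grab_frame(n); cv2.imwrite(f"pics/{n}0.png",f["img"])
    print(n,f["camera_matrix"].round(1).tolist(),f["cam_to_world"].round(3).tolist())
E
```

```text
pics
{'time': 0.0, 'joint_pos': array([ 9.82016709e-01,  5.33434320e-02,  1.61433010e+00,  2.12158263e-05,
        1.47592245e+00, -1.18970078e-01]), 'joint_vel': array([ 0.00067213, -0.00030247, -0.00054812, -0.00206415,  0.00030957,
        0.00162745]), 'joint_efforts': array([-4.01315913e-05, -3.93681943e+01, -3.70181072e+01, -6.68719531e-05,
        6.94551563e-03,  1.60940368e-05]), 'tool_pos': array([0.28258076, 0.55677927, 0.23004974]), 'tool_rot': array([ 0.6874342 ,  0.16391817,  0.6879391 , -0.16524179]), 'contact_force': array([0.54879809, 0.4669677 , 0.08140052]), 'ft_torque': array([-0.00924402,  0.02540558, -0.00205099]), 'gripper_width': 0.9994059983880514}
-0.0187
top [[502.5, 0.0, 277.8], [0.0, 502.5, 207.3], [0.0, 0.0, 1.0]] [[-0.023, -0.987, 0.157, 0.241], [-1.0, 0.024, 0.003, 0.005], [-0.006, -0.157, -0.988, 1.195], [0.0, 0.0, 0.0, 1.0]]
side [[415.5, 0.0, 287.3], [0.0, 415.5, 198.1], [0.0, 0.0, 1.0]] [[0.908, -0.201, 0.368, 0.108], [-0.42, -0.432, 0.798, -0.703], [-0.002, -0.879, -0.477, 0.494], [0.0, 0.0, 0.0, 1.0]]
wrist [[357.8, 0.0, 273.3], [0.0, 357.8, 205.6], [0.0, 0.0, 1.0]] [[0.453, 0.861, 0.231, 0.225], [0.892, -0.437, -0.12, 0.586], [-0.002, 0.26, -0.965, 0.373], [0.0, 0.0, 0.0, 1.0]]
```

View pics/top0.png

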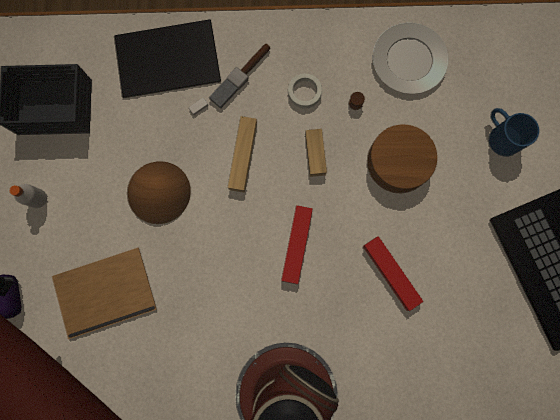

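View pics/side0.png

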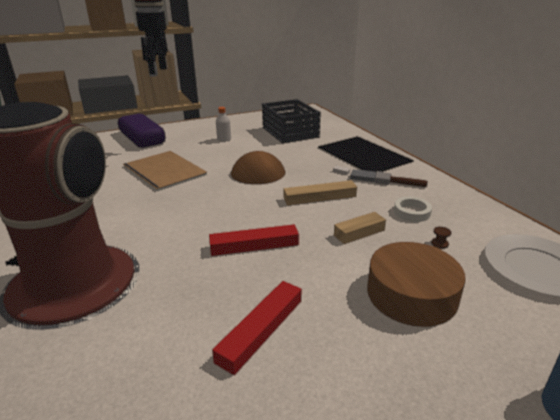

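The top view shows the dome at about (159,192), the drum at (403,158), the long beam at (243,154) and the short beam at (316,152). The side view agrees with this. Next I'll measure them.

```bash
cat > h.py <<'E'
import numpy as np, cv2
def rays(f,px):
    px=np.atleast_2d(px).astype(float); K=f["camera_matrix"]; T=f["cam_to_world"]
    d=np.c_[(px[:,0]-K[0,2])/K[0,0],(px[:,1]-K[1,2])/K[1,1],np.ones(len(px))]@T[:3,:3].T
    return T[:3,3],d
def plane(f,px,z):
    o,d=rays(f,px); return o+d*((z-o[2])/d[:,2])[:,None]
def project(f,P):
    T=np.linalg.inv(f["cam_to_world"]);p=np.atleast_2d(P)@T[:3,:3].T+T[:3,3]; q=p@f["camera_matrix"].T
    return q[:,:2]/q[:,2:]
E
python3 - <<'E'
from plant import sensors, cams
import cv2,numpy as np
from h import *
out=[]
for n,rs in (("top",[(100,105,180,130),(120,100,280,140)]),("side",[(200,130,170,90)])):
    f=cams.grab_frame(n); im=f["img"]; hsv=cv2.cvtColor(im,cv2.COLOR_BGR2HSV)
    np.savez(f"{n}0.npz",**f)
    pts=[(159,192),(243,150),(240,188),(233,165),(316,150),(200,160)] if n=="top" else [(258,165),(320,195),(258,190)]
    for p in pts: print(n,p,hsv[p[1],p[0]])
im=cv2.imread("pics/top0.png"); cv2.imwrite("pics/z.png",cv2.resize(im[105:235,110:340],None,fx=3.4,fy=3.4,interpolation=cv2.INTER_CUBIC))
E
```

```text
top (159, 192) [ 15 161  81]
top (243, 150) [ 18 129 130]
top (240, 188) [ 18 132 129]
top (233, 165) [ 18 127 139]
top (316, 150) [ 17 124 132]
top (200, 160) [ 17  48 143]
side (258, 165) [ 14 150  85]
side (320, 195) [ 17 105  68]
side (258, 190) [ 14  44 174]
```

View pics/z.png

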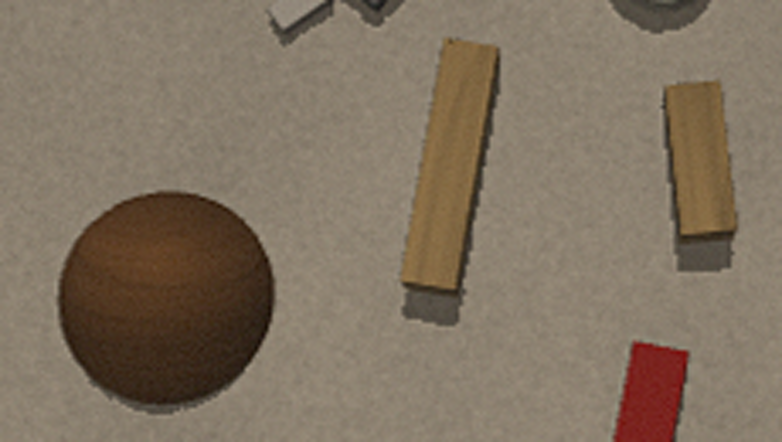

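```bash
python3 - <<'E'
import cv2,numpy as np
from h import *
from scipy.optimize import least_squares
f=dict(np.load("top0.npz")); g=dict(np.load("side0.npz"))
def blob(f,seed,lo,hi=(30,255,255)):
    hsv=cv2.cvtColor(cv2.GaussianBlur(f["img"],(3,3),0),cv2.COLOR_BGR2HSV)
    m=cv2.inRange(hsv,lo,hi); n,l=cv2.connectedComponents(m)
    m=(l==l[seed[1],seed[0]]).astype(np.uint8)
    return max(cv2.findContours(m,cv2.RETR_EXTERNAL,cv2.CHAIN_APPROX_NONE)[0],key=cv2.contourArea)[:,0,:],m
def rect(c,z):
    P=plane(f,c,z)[:,:2]; r=cv2.minAreaRect((P*1000).astype(np.float32)); b=cv2.boxPoints(r)
    e=[b[1]-b[0],b[2]-b[1]]; e=max(e,key=np.linalg.norm); a=np.degrees(np.arctan2(e[1],e[0])); a=(a+90)%180-90
    print("rect",np.round(r[0],1),np.round(r[1],1),"yaw",round(a,1)); return r
for s in ((243,150),(316,150)):
    c,m=blob(f,s,(8,90,100)); r=rect(c,.03)
def domefit(f,seed):
    c,m=blob(f,seed,(5,100,15))
    o,d=rays(f,c); d/=np.linalg.norm(d,axis=1)[:,None]
    cam=f["cam_to_world"][:3,3]
    def res(p):
        # signed gap of each contour ray to the cap outline: sphere tangency above the desk, rim circle otherwise
        C=np.array([p[0],p[1],-.02]); t=(C-o)@d.T; Q=o+d*t[:,None]
        rs=np.linalg.norm(Q-C,axis=1)-.08
        R=o+d*(-o[2]/d[:,2])[:,None]; rr=np.hypot(R[:,0]-p[0],R[:,1]-p[1])-np.sqrt(.006)
        return np.where(Q[:,2]>0,rs,rr)
    P=plane(f,c,.0)[:,:2].mean(0)
    s=least_squares(res,P,loss="soft_l1",f_scale=.001)
    print("dome",s.x.round(4),"rms",np.sqrt((res(s.x)**2).mean()).round(4), "bbox",c.min(0),c.max(0))
    return s.x
domefit(f,(159,192)); domefit(g,(258,165))
# short check of beam via side view
for P in ():pass
E
```

```text
rect [561.4  91.8] [ 39.2 177.7] yaw -11.1
rect [560.7 -85.2] [108.5  39.1] yaw 4.5
dome [0.4761 0.2976] rms 0.0027 bbox [128 162] [189 223]
dome [0.4823 0.309 ] rms 0.0053 bbox [232 151] [284 182]
```

```bash
python3 - <<'E'
import cv2,numpy as np
from h import *
vis=[]
for n,box,k in (("top",(110,145,210,240),4),("side",(215,135,375,215),4)):
    f=dict(np.load(n+"0.npz")); im=f["img"]
    x0,y0,x1,y1=box; z=cv2.resize(im[y0:y1,x0:x1],None,fx=k,fy=k,interpolation=cv2.INTER_CUBIC); z=cv2.convertScaleAbs(z,alpha=1.5)
    for c,col in (((.476,.2976),(0,255,0)),((.4823,.309),(255,0,255))):
        t=np.linspace(0,6.28,80)
        for h in (0,.02,.04,.05,.058,):
            r=np.sqrt(.0064-(h+.02)**2)
            p=project(f,np.c_[c[0]+r*np.cos(t),c[1]+r*np.sin(t),0*t+h])
            q=((p+.5-[x0,y0])*k).astype(np.int32); cv2.polylines(z,[q],True,col,1)
    # beam
    a=np.radians(-11.1);R=np.array([[np.cos(a),-np.sin(a)],[np.sin(a),np.cos(a)]])
    for h in (0,.03):
        b=np.array([[.09,.02],[.09,-.02],[-.09,-.02],[-.09,.02]])@R.T+[.5614,.0918]
        q=((project(f,np.c_[b,[h]*4])+.5-[x0,y0])*k).astype(np.int32); cv2.polylines(z,[q],True,(255,255,0),1)
    cv2.imwrite(f"pics/ov_{n}.png",z)
E
```

```text
(no output)
```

View pics/ov_top.png

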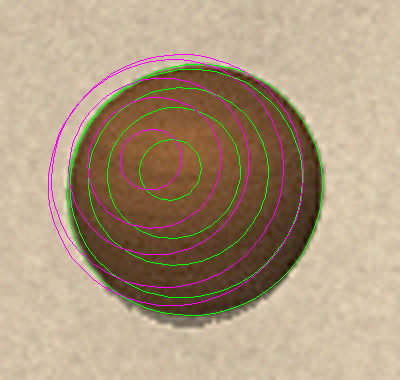

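View pics/ov_side.png

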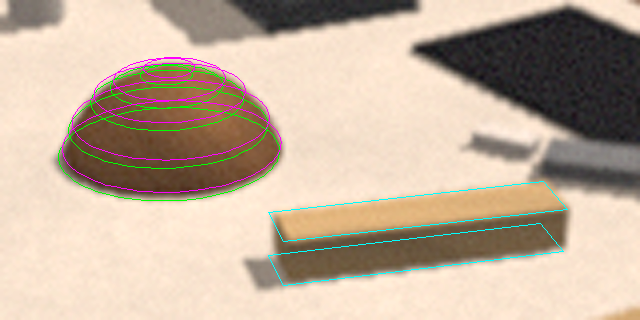

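```bash
cat >> h.py <<'E'
from scipy.spatial.transform import Rotation as Ro
def delta(s,pos,jaw_deg):
    """units to bring TCP to pos, tool x down, tool y at world angle jaw_deg (or +180, nearest)"""
    q=s["tool_rot"]; R=Ro.from_quat([q[1],q[2],q[3],q[0]])
    best=None
    for a in (jaw_deg,jaw_deg+180):
        a=np.radians(a); x=np.array([0,0,-1.]); y=np.array([np.cos(a),np.sin(a),0]); 
        T=Ro.from_matrix(np.c_[x,y,np.cross(x,y)]); rv=(R.inv()*T).as_rotvec(degrees=True)/5
        if best is None or np.linalg.norm(rv)<np.linalg.norm(best): best=rv
    print("xyz",(R.inv().apply(np.array(pos)-s["tool_pos"])/.025).round(2),"rot",best.round(2),"| t",round(s["time"],2),"tcp",s["tool_pos"].round(4),"jaw",np.degrees(np.arctan2(*R.as_matrix()[[1,0],1])).round(1),"tilt",np.degrees(np.arccos(-R.as_matrix()[2,0])).round(2),"w",round(float(s["gripper_width"]),3),"F",s["contact_force"].round(1))
E
python3 - <<'E'
from plant import sensors
from h import *
delta(sensors.state(),(.5614,.0918,.16),78.9)
E
```

```text
xyz [  2.84 -11.55  18.36] rot [-3.16 -0.    0.01] | t 0.25 tcp [0.2828 0.557  0.2307] jaw 63.1 tilt 0.06 w 0.996 F [ 0.1 -0.1  0.8]
```

Call:
{"api": "drive_tool", "payload": {"series": [{"y": -4,"z": 6.4,"ax": -3.16},{"y": -4,"z": 6.4,"ax": -3.16},{"y": -4,"z": 6.4,"ax": -3.16},{"y": -4,"z": 6.4,"ax": -3.16},{"y": -4,"z": 6.4,"ax": -3.16}], "hand": 1}}

```text
schema error: expected keys x, y, z, ax, ay, az
```

```bash
python3 - <<'E'
from plant import sensors
from h import *
delta(sensors.state(),(.5614,.0918,.16),78.9)
E
```

```text
xyz [  2.84 -11.55  18.36] rot [-3.16 -0.    0.01] | t 0.25 tcp [0.2828 0.557  0.2307] jaw 63.1 tilt 0.06 w 0.996 F [ 0.1 -0.1  0.8]
```

Call:
{"api": "drive_tool", "payload": {"series": [{"x": 0,"y": -4,"z": 6.4,"ax": -3.16,"ay": 0,"az": 0},{"x": 0,"y": -4,"z": 6.4,"ax": -3.16,"ay": 0,"az": 0},{"x": 0,"y": -4,"z": 6.4,"ax": -3.16,"ay": 0,"az": 0},{"x": 0,"y": -4,"z": 6.4,"ax": -3.16,"ay": 0,"az": 0},{"x": 0,"y": -4,"z": 6.4,"ax": -3.16,"ay": 0,"az": 0}], "hand": 1}}

```text
time: 0.67
tool_pos: [0.3816, 0.3928, 0.2312]
tool_rot: [0.704, 0.069, 0.703, -0.069]
contact_force: [0.1, 0.5, 0.0]
gripper_width: 0.998
```

```bash
python3 - <<'E'
from plant import sensors
from h import *
delta(sensors.state(),(.5614,.0918,.16),78.9)
E
```

```text
xyz [  2.86 -10.41   9.39] rot [-0.02  0.01  0.01] | t 0.67 tcp [0.3816 0.3928 0.2312] jaw 78.8 tilt 0.07 w 0.998 F [0.1 0.5 0. ]
```

Call:
{"api": "drive_tool", "payload": {"series": [{"x": 0,"y": -5.5,"z": 5,"ax": 0,"ay": 0,"az": 0},{"x": 0,"y": -5.5,"z": 5,"ax": 0,"ay": 0,"az": 0},{"x": 0,"y": -5.5,"z": 5,"ax": 0,"ay": 0,"az": 0},{"x": 0,"y": -5.5,"z": 5,"ax": 0,"ay": 0,"az": 0},{"x": 0,"y": -5.5,"z": 5,"ax": 0,"ay": 0,"az": 0}]}}

```text
time: 1.08
tool_pos: [0.4782, 0.233, 0.2314]
tool_rot: [0.704, 0.069, 0.703, -0.07]
contact_force: [0.3, 0.9, 0.9]
gripper_width: 1.0
```

Call:
{"api": "drive_tool", "payload": {"series": [{"x": 2,"y": -4.8,"z": 4.2,"ax": 0,"ay": 0,"az": 0},{"x": 2,"y": -4.8,"z": 4.2,"ax": 0,"ay": 0,"az": 0},{"x": 2,"y": -4.8,"z": 4.2,"ax": 0,"ay": 0,"az": 0},{"x": 2,"y": -4.8,"z": 4.2,"ax": 0,"ay": 0,"az": 0},{"x": 2,"y": -4.8,"z": 4.2,"ax": 0,"ay": 0,"az": 0}]}}

```text
time: 1.5
tool_pos: [0.5573, 0.0931, 0.1782]
tool_rot: [0.702, 0.07, 0.705, -0.072]
contact_force: [-0.3, 0.1, 0.4]
gripper_width: 1.001
```

```bash
python3 - <<'E'
from plant import sensors,cams
from h import *
f=cams.grab_frame("wrist"); np.savez("w1.npz",**f); cv2.imwrite("pics/w1.png",f["img"])
delta(sensors.state(),(.5614,.0918,.06),78.9)
E
```

```text
xyz [ 4.77 -0.1   0.24] rot [-0.06 -0.04  0.01] | t 1.55 tcp [0.5565 0.0956 0.1792] jaw 78.6 tilt 0.2 w 1.002 F [0.1 0.2 0.3]
```

View pics/w1.png

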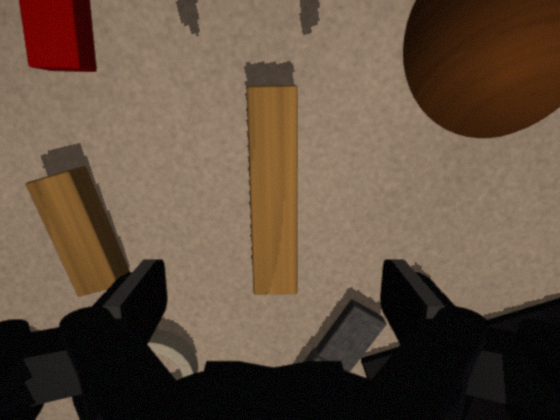

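The wrist view shows the long beam upright and centred between the fingers, columns 247–298 and rows 86–294. The short beam is clear at the left, and the dome is at the upper right. I'll measure the beam from this view as well.

```bash
python3 - <<'E'
from h import *
f=dict(np.load("w1.npz")); hsv=cv2.cvtColor(cv2.GaussianBlur(f["img"],(3,3),0),cv2.COLOR_BGR2HSV)
print(hsv[180,273],hsv[180,230],hsv[72,270])
m=cv2.inRange(hsv,(8,105,70),(30,255,255)); n,l=cv2.connectedComponents(m); m=(l==l[180,273]).astype(np.uint8)
c=max(cv2.findContours(m,0,cv2.CHAIN_APPROX_NONE)[0],key=len)[:,0]
print(c.min(0),c.max(0))
P=plane(f,c,.03)[:,:2]*1000; r=cv2.minAreaRect(P.astype(np.float32)); print(r)
E
```

```text
[ 17 163 139] [ 15  69 145] [14 72 74]
[246  85] [297 294]
((563.5497436523438, 90.89942932128906), (39.775108337402344, 179.59153747558594), 79.49442291259766)
```

```bash
python3 - <<'E'
from plant import sensors
from h import *
delta(sensors.state(),(.5628,.0912,.002),79.2)
E
```

```text
xyz [ 7.09 -0.11  0.31] rot [-0.12 -0.04  0.01] | t 1.55 tcp [0.5565 0.0956 0.1792] jaw 78.6 tilt 0.2 w 1.002 F [0.1 0.2 0.3]
```

Call:
{"api": "drive_tool", "payload": {"series": [{"x": 2,"y": -0.1,"z": 0.3,"ax": -0.1,"ay": 0,"az": 0},{"x": 4,"y": -0.1,"z": 0.3,"ax": -0.1,"ay": 0,"az": 0},{"x": 4.6,"y": -0.1,"z": 0.3,"ax": -0.1,"ay": 0,"az": 0},{"x": 4.6,"y": -0.1,"z": 0.3,"ax": -0.1,"ay": 0,"az": 0},{"x": 4.6,"y": -0.1,"z": 0.3,"ax": -0.1,"ay": 0,"az": 0}]}}

```text
time: 1.97
tool_pos: [0.5615, 0.0955, 0.0649]
tool_rot: [0.703, 0.065, 0.706, -0.065]
contact_force: [0.5, -0.1, -0.4]
gripper_width: 0.998
```

```bash
python3 - <<'E'
from plant import sensors
from h import *
delta(sensors.state(),(.5628,.0912,.002),79.2)
E
```

```text
xyz [ 2.51 -0.16  0.1 ] rot [ 0.05 -0.05  0.01] | t 1.97 tcp [0.5615 0.0955 0.0649] jaw 79.4 tilt 0.25 w 0.998 F [ 0.5 -0.1 -0.4]
```

Call:
{"api": "drive_tool", "payload": {"series": [{"x": 1,"y": -0.16,"z": 0.1,"ax": 0,"ay": -0.05,"az": 0},{"x": 2,"y": -0.16,"z": 0.1,"ax": 0,"ay": -0.05,"az": 0},{"x": 2.5,"y": -0.16,"z": 0.1,"ax": 0,"ay": -0.05,"az": 0},{"x": 2.5,"y": -0.16,"z": 0.1,"ax": 0,"ay": -0.05,"az": 0},{"x": 2.5,"y": -0.16,"z": 0.1,"ax": 0,"ay": -0.05,"az": 0}]}}

```text
time: 2.38
tool_pos: [0.566, 0.0908, 0.0055]
tool_rot: [0.706, 0.065, 0.702, -0.065]
contact_force: [0.8, -1.2, 0.4]
gripper_width: 1.004
```

```bash
python3 - <<'E'
from plant import sensors,cams
from h import *
delta(sensors.state(),(.5628,.0912,.002),79.2)
f=cams.grab_frame("wrist"); cv2.imwrite("pics/w2.png",f["img"])
E
```

```text
xyz [ 0.14 -0.01 -0.13] rot [ 0.04  0.07 -0.01] | t 2.38 tcp [0.566  0.0908 0.0055] jaw 79.4 tilt 0.35 w 1.004 F [ 0.8 -1.2  0.4]
```

View pics/w2.png

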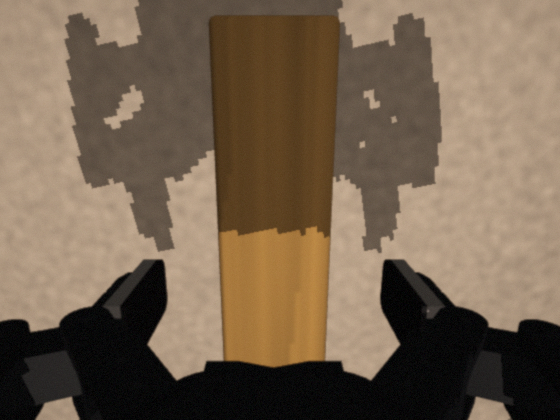

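The beam, columns 211–338, sits centred between the open fingers. I'll close the gripper now.

Call:
{"api": "drive_tool", "payload": {"series": [{"x": 0.1,"y": 0,"z": -0.1,"ax": 0,"ay": 0,"az": 0},{"x": 0.1,"y": 0,"z": -0.1,"ax": 0,"ay": 0,"az": 0},{"x": 0.1,"y": 0,"z": -0.1,"ax": 0,"ay": 0,"az": 0}]}}

```text
time: 2.68
tool_pos: [0.5631, 0.091, 0.0024]
tool_rot: [0.706, 0.065, 0.702, -0.065]
contact_force: [0.5, 0.1, 0.9]
gripper_width: 0.998
```

```bash
python3 - <<'E'
from plant import sensors
from h import *
delta(sensors.state(),(.5628,.0912,.002),79.2)
E
```

```text
xyz [ 0.02  0.01 -0.01] rot [ 0.04  0.07 -0.  ] | t 2.68 tcp [0.5631 0.091  0.0024] jaw 79.4 tilt 0.34 w 0.998 F [0.5 0.1 0.9]
```

Call:
{"api": "drive_tool", "payload": {"series": [{"x": 0,"y": 0,"z": 0,"ax": 0,"ay": 0,"az": 0},{"x": 0,"y": 0,"z": 0,"ax": 0,"ay": 0,"az": 0},{"x": 0,"y": 0,"z": 0,"ax": 0,"ay": 0,"az": 0},{"x": 0,"y": 0,"z": 0,"ax": 0,"ay": 0,"az": 0},{"x": 0,"y": 0,"z": 0,"ax": 0,"ay": 0,"az": 0}], "hand": 0}}

```text
time: 3.1
tool_pos: [0.5629, 0.0908, 0.0016]
tool_rot: [0.706, 0.065, 0.702, -0.066]
contact_force: [-0.1, -0.3, 0.3]
gripper_width: 0.46
```

Call:
{"api": "drive_tool", "payload": {"series": [{"x": 0,"y": 0,"z": 0,"ax": 0,"ay": 0,"az": 0},{"x": 0,"y": 0,"z": 0,"ax": 0,"ay": 0,"az": 0},{"x": 0,"y": 0,"z": 0,"ax": 0,"ay": 0,"az": 0},{"x": 0,"y": 0,"z": 0,"ax": 0,"ay": 0,"az": 0},{"x": 0,"y": 0,"z": 0,"ax": 0,"ay": 0,"az": 0}]}}

```text
time: 3.52
tool_pos: [0.5629, 0.0908, 0.0016]
tool_rot: [0.706, 0.065, 0.702, -0.066]
contact_force: [1.1, 0.7, 2.8]
gripper_width: 0.458
```

Call:
{"api": "drive_tool", "payload": {"series": [{"x": -0.5,"y": 0,"z": 0,"ax": 0,"ay": 0,"az": 0},{"x": -1.5,"y": 0,"z": 0,"ax": 0,"ay": 0,"az": 0},{"x": -3,"y": 0,"z": 0,"ax": 0,"ay": 0,"az": 0},{"x": -4.4,"y": 0,"z": 0,"ax": 0,"ay": 0,"az": 0},{"x": -5,"y": 0,"z": 0,"ax": 0,"ay": 0,"az": 0}]}}

```text
time: 3.93
tool_pos: [0.5638, 0.0911, 0.1317]
tool_rot: [0.708, 0.066, 0.7, -0.065]
contact_force: [1.2, 0.1, -0.9]
gripper_width: 0.454
```

```bash
python3 - <<'E'
from plant import sensors,cams
from h import *
f=cams.grab_frame("top"); np.savez("t1.npz",**f)
g=cams.grab_frame("side"); np.savez("s1.npz",**g)
cv2.imwrite("pics/t1.png",np.hstack([f["img"][80:240,100:350],g["img"][60:220,180:430]]))
delta(sensors.state(),(.476,.2976,.127),79.4)
E
```

```text
xyz [ 0.11  7.47 -4.99] rot [-0.    0.13 -0.02] | t 4.03 tcp [0.5642 0.0911 0.1308] jaw 79.4 tilt 0.67 w 0.458 F [ 0.8  0.  -2.4]
```

View pics/t1.png

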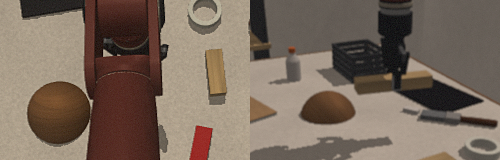

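The beam is held level in the side view; the arm hides it in the top view. I'll move it over the dome.

Call:
{"api": "drive_tool", "payload": {"series": [{"x": 0,"y": 0.8,"z": -0.5,"ax": 0,"ay": 0,"az": 0},{"x": 0,"y": 1.9,"z": -1.3,"ax": 0,"ay": 0,"az": 0},{"x": 0,"y": 3,"z": -2,"ax": 0,"ay": 0,"az": 0},{"x": 0,"y": 4,"z": -2.7,"ax": 0,"ay": 0,"az": 0},{"x": 0,"y": 4.5,"z": -3,"ax": 0,"ay": 0,"az": 0}]}}

```text
time: 4.45
tool_pos: [0.5053, 0.2173, 0.1228]
tool_rot: [0.704, 0.064, 0.705, -0.065]
contact_force: [0.0, 0.5, -2.5]
gripper_width: 0.458
```

Call:
{"api": "drive_tool", "payload": {"series": [{"x": 0,"y": 0.8,"z": -0.5,"ax": 0,"ay": 0,"az": 0},{"x": 0,"y": 1.9,"z": -1.3,"ax": 0,"ay": 0,"az": 0},{"x": 0,"y": 2.8,"z": -1.9,"ax": 0,"ay": 0,"az": 0},{"x": 0,"y": 3,"z": -2,"ax": 0,"ay": 0,"az": 0},{"x": 0,"y": 3,"z": -2,"ax": 0,"ay": 0,"az": 0}]}}

```text
time: 4.87
tool_pos: [0.4713, 0.2989, 0.1232]
tool_rot: [0.704, 0.063, 0.704, -0.065]
contact_force: [0.2, -0.1, -1.8]
gripper_width: 0.462
```

```bash
python3 - <<'E'
from plant import sensors,cams
from h import *
delta(sensors.state(),(.476,.2976,.127),79.4)
f=cams.grab_frame("top"); np.savez("t2.npz",**f)
g=cams.grab_frame("side"); np.savez("s2.npz",**g)
delta(sensors.state(),(.476,.2976,.066),79.4)
a=cv2.resize(f["img"][120:240,80:260],None,fx=3,fy=3);b=cv2.resize(g["img"][100:200,190:330],None,fx=3.6,fy=3.6)
cv2.imwrite("pics/t2.png",cv2.convertScaleAbs(a,alpha=1.4));cv2.imwrite("pics/s2.png",cv2.convertScaleAbs(b,alpha=1.4))
E
```

```text
xyz [-0.15 -0.02  0.19] rot [0.03 0.01 0.03] | t 4.87 tcp [0.4713 0.2989 0.1232] jaw 79.6 tilt 0.15 w 0.462 F [ 0.2 -0.1 -1.8]
xyz [2.32 0.04 0.12] rot [0.   0.03 0.03] | t 4.97 tcp [0.4728 0.2974 0.124 ] jaw 79.4 tilt 0.18 w 0.461 F [ 0.3 -0.  -1.1]
```

View pics/t2.png

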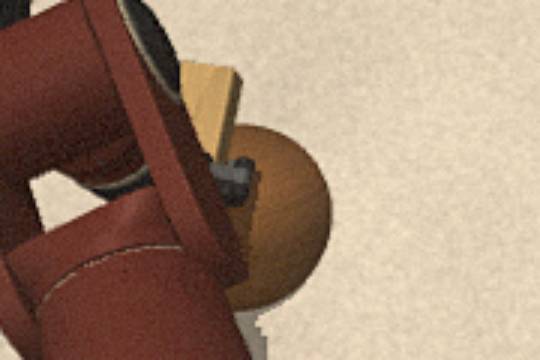

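View pics/s2.png

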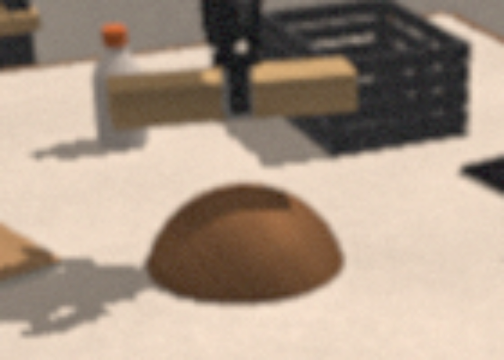

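```bash
cat >> h.py <<'E'
def overlay(f,box,k,beams,dome=(.476,.2976)):
    x0,y0,x1,y1=box; z=cv2.convertScaleAbs(cv2.resize(f["img"][y0:y1,x0:x1],None,fx=k,fy=k,interpolation=cv2.INTER_CUBIC),alpha=1.5)
    t=np.linspace(0,6.28,80); q=lambda P:((project(f,P)+.5-[x0,y0])*k).astype(np.int32)
    for h in (0,.02,.04,.05,.058):
        r=np.sqrt(.0064-(h+.02)**2); cv2.polylines(z,[q(np.c_[dome[0]+r*np.cos(t),dome[1]+r*np.sin(t),0*t+h])],True,(0,255,0),1)
    for (c,cz,yaw,col) in beams:
        a=np.radians(yaw);R=np.array([[np.cos(a),-np.sin(a)],[np.sin(a),np.cos(a)]])
        b=np.array([[.09,.02],[.09,-.02],[-.09,-.02],[-.09,.02]])@R.T+c
        for h in (-.015,.015): cv2.polylines(z,[q(np.c_[b,[cz+h]*4])],True,col,1)
    return z
E
python3 - <<'E'
from h import *
cv2.imwrite("pics/s0b.png",overlay(dict(np.load("side0.npz")),(215,135,375,215),4,[((.5628,.0912),.015,-10.8,(255,255,0))]))
cv2.imwrite("pics/s2b.png",overlay(dict(np.load("s2.npz")),(200,100,340,190),5,[((.4728,.2974),.138,-10.6,(255,255,0))]))
E
```

```text
(no output)
```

View pics/s0b.png

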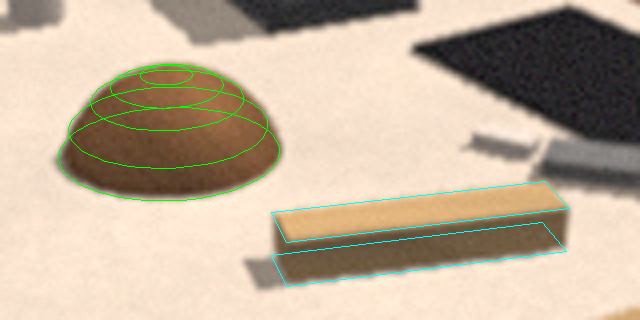

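View pics/s2b.png

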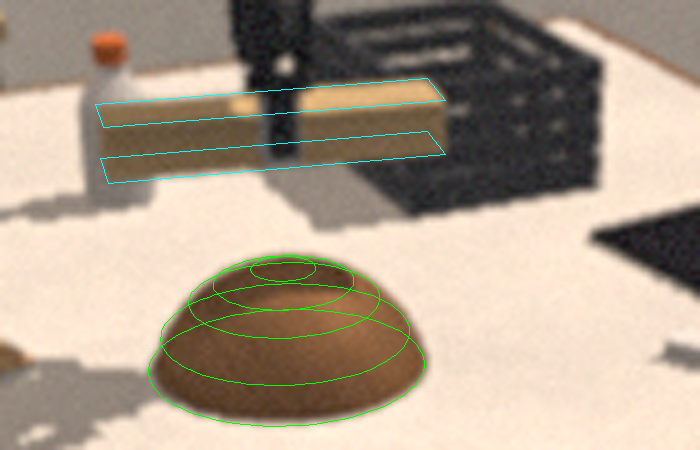

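The side overlay, drawn at the tool's position, matches the held beam and the dome to about 1–1.5 px, and both show the same small calibration offset. I'll lower it.

Call:
{"api": "drive_tool", "payload": {"series": [{"x": 0.8,"y": 0.04,"z": 0.12,"ax": 0,"ay": 0,"az": 0},{"x": 1.5,"y": 0.04,"z": 0.12,"ax": 0,"ay": 0,"az": 0},{"x": 2,"y": 0.04,"z": 0.12,"ax": 0,"ay": 0,"az": 0},{"x": 2,"y": 0.04,"z": 0.12,"ax": 0,"ay": 0,"az": 0},{"x": 2,"y": 0.04,"z": 0.12,"ax": 0,"ay": 0,"az": 0}]}}

```text
time: 5.38
tool_pos: [0.4765, 0.2975, 0.0745]
tool_rot: [0.705, 0.065, 0.703, -0.067]
contact_force: [0.7, -0.3, -2.3]
gripper_width: 0.458
```

Call:
{"api": "drive_tool", "payload": {"series": [{"x": 0,"y": 0,"z": 0,"ax": 0,"ay": 0,"az": 0},{"x": 0,"y": 0,"z": 0,"ax": 0,"ay": 0,"az": 0},{"x": 0,"y": 0,"z": 0,"ax": 0,"ay": 0,"az": 0}]}}

```text
time: 5.63
tool_pos: [0.4779, 0.2989, 0.0771]
tool_rot: [0.706, 0.066, 0.702, -0.065]
contact_force: [0.2, -0.1, -2.3]
gripper_width: 0.458
```

```bash
python3 - <<'E'
from plant import sensors
from h import *
delta(sensors.state(),(.476,.2976,.0616),79.4)
E
```

```text
xyz [ 0.62 -0.07 -0.07] rot [-0.01  0.07 -0.01] | t 5.63 tcp [0.4779 0.2989 0.0771] jaw 79.4 tilt 0.37 w 0.458 F [ 0.2 -0.1 -2.3]
```

Call:
{"api": "drive_tool", "payload": {"series": [{"x": 0.2,"y": -0.05,"z": -0.05,"ax": 0,"ay": 0,"az": 0},{"x": 0.36,"y": -0.05,"z": -0.05,"ax": 0,"ay": 0,"az": 0},{"x": 0.4,"y": -0.05,"z": -0.05,"ax": 0,"ay": 0,"az": 0},{"x": 0.4,"y": -0.05,"z": -0.05,"ax": 0,"ay": 0,"az": 0},{"x": 0.4,"y": -0.05,"z": -0.05,"ax": 0,"ay": 0,"az": 0}]}}

```text
time: 6.05
tool_pos: [0.4754, 0.2976, 0.0654]
tool_rot: [0.705, 0.065, 0.703, -0.066]
contact_force: [-1.3, -0.3, -1.1]
gripper_width: 0.457
```

Call:
{"api": "drive_tool", "payload": {"series": [{"x": 0.05,"y": 0,"z": 0,"ax": 0,"ay": 0,"az": 0},{"x": 0.05,"y": 0,"z": 0,"ax": 0,"ay": 0,"az": 0},{"x": 0.05,"y": 0,"z": 0,"ax": 0,"ay": 0,"az": 0}]}}

```text
time: 6.3
tool_pos: [0.4756, 0.2976, 0.0645]
tool_rot: [0.706, 0.065, 0.703, -0.066]
contact_force: [0.1, 0.5, -1.0]
gripper_width: 0.451
```

Call:
{"api": "drive_tool", "payload": {"series": [{"x": 0.05,"y": 0,"z": 0,"ax": 0,"ay": 0,"az": 0},{"x": 0.05,"y": 0,"z": 0,"ax": 0,"ay": 0,"az": 0},{"x": 0.05,"y": 0,"z": 0,"ax": 0,"ay": 0,"az": 0}]}}

```text
time: 6.55
tool_pos: [0.4755, 0.2976, 0.0632]
tool_rot: [0.706, 0.065, 0.703, -0.066]
contact_force: [0.4, 0.4, -2.1]
gripper_width: 0.459
```

Call:
{"api": "drive_tool", "payload": {"series": [{"x": 0.05,"y": 0,"z": 0,"ax": 0,"ay": 0,"az": 0},{"x": 0.05,"y": 0,"z": 0,"ax": 0,"ay": 0,"az": 0},{"x": 0.05,"y": 0,"z": 0,"ax": 0,"ay": 0,"az": 0}]}}

```text
time: 6.8
tool_pos: [0.4755, 0.2976, 0.0619]
tool_rot: [0.706, 0.065, 0.703, -0.066]
contact_force: [-0.7, -0.7, -2.2]
gripper_width: 0.459
```

```bash
python3 - <<'E'
from plant import sensors,cams
from h import *
s=sensors.state();delta(s,(.476,.2976,.0616),79.4);print(s["ft_torque"])
g=cams.grab_frame("side")
cv2.imwrite("pics/s3.png",overlay(g,(200,100,340,190),5,[((.4756,.2976),.075,-10.6,(255,255,0))]))
w=cams.grab_frame("wrist");cv2.imwrite("pics/w3.png",w["img"])
E
```

```text
xyz [0.01 0.   0.02] rot [-0.    0.05  0.  ] | t 6.8 tcp [0.4755 0.2976 0.0619] jaw 79.4 tilt 0.24 w 0.459 F [-0.7 -0.7 -2.2]
[ 0.02749313 -0.04024703  0.03586114]
```

View pics/s3.png

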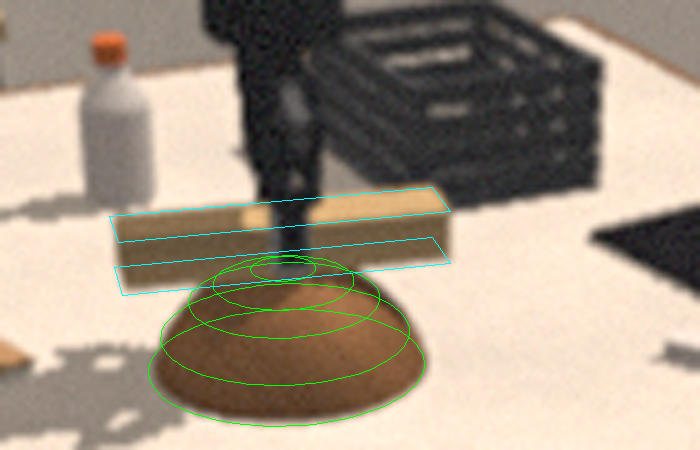

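View pics/w3.png

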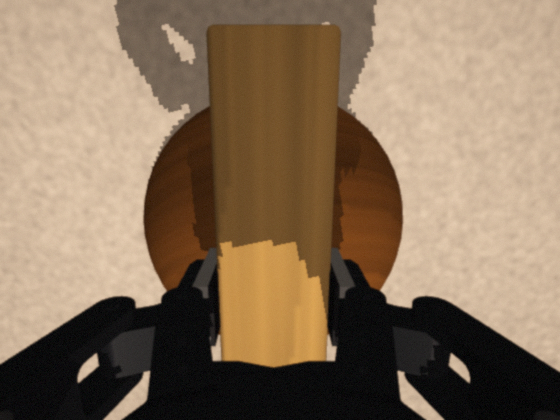

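The wrist view shows the beam at columns 208–340 and the dome at 144–402, both centred near column 273, so the beam is centred sideways. I'll check the lengthwise position with an overlay in this same view.

```bash
python3 - <<'E'
from plant import sensors,cams
from h import *
w=cams.grab_frame("wrist");np.savez("w3.npz",**w)
z=overlay(w,(100,0,460,380),1.5,[((.4755,.2976),.075,-10.6,(255,255,0))])
cv2.imwrite("pics/w3b.png",z)
E
```

```text
(no output)
```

View pics/w3b.png

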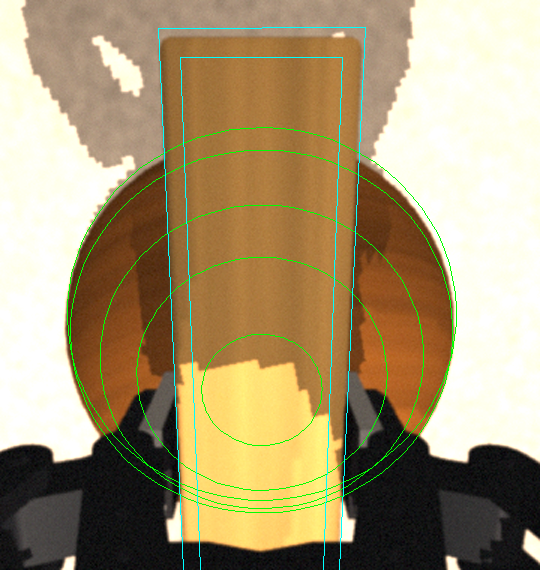

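Both outlines are shifted the same small amount, so the position of the beam relative to the dome agrees to about 1–2 mm. I'll touch down in small steps.

Call:
{"api": "drive_tool", "payload": {"series": [{"x": 0.03,"y": 0,"z": 0,"ax": 0,"ay": 0,"az": 0},{"x": 0.03,"y": 0,"z": 0,"ax": 0,"ay": 0,"az": 0},{"x": 0.03,"y": 0,"z": 0,"ax": 0,"ay": 0,"az": 0}]}}

```text
time: 7.2
tool_pos: [0.4758, 0.2977, 0.0615]
tool_rot: [0.706, 0.065, 0.702, -0.066]
contact_force: [-0.8, 0.3, 0.8]
gripper_width: 0.456
```

Call:
{"api": "drive_tool", "payload": {"series": [{"x": 0.03,"y": 0,"z": 0,"ax": 0,"ay": 0,"az": 0},{"x": 0.03,"y": 0,"z": 0,"ax": 0,"ay": 0,"az": 0},{"x": 0.03,"y": 0,"z": 0,"ax": 0,"ay": 0,"az": 0}]}}

```text
time: 7.45
tool_pos: [0.4758, 0.2977, 0.0615]
tool_rot: [0.706, 0.065, 0.702, -0.066]
contact_force: [-2.5, -1.8, 5.5]
gripper_width: 0.458
```

Call:
{"api": "drive_tool", "payload": {"series": [{"x": -0.02,"y": 0,"z": 0,"ax": 0,"ay": 0,"az": 0},{"x": -0.02,"y": 0,"z": 0,"ax": 0,"ay": 0,"az": 0}]}}

```text
time: 7.62
tool_pos: [0.4758, 0.2977, 0.0615]
tool_rot: [0.706, 0.065, 0.702, -0.065]
contact_force: [-1.5, -0.7, 4.6]
gripper_width: 0.461
```

Call:
{"api": "drive_tool", "payload": {"series": [{"x": 0,"y": 0,"z": 0,"ax": 0,"ay": 0,"az": 0},{"x": 0,"y": 0,"z": 0,"ax": 0,"ay": 0,"az": 0},{"x": 0,"y": 0,"z": 0,"ax": 0,"ay": 0,"az": 0},{"x": 0,"y": 0,"z": 0,"ax": 0,"ay": 0,"az": 0},{"x": 0,"y": 0,"z": 0,"ax": 0,"ay": 0,"az": 0}], "hand": 0.9}}

```text
time: 8.03
tool_pos: [0.4756, 0.2976, 0.0608]
tool_rot: [0.706, 0.065, 0.703, -0.066]
contact_force: [-0.2, -0.1, -0.5]
gripper_width: 0.9
```

```bash
python3 - <<'E'
from plant import sensors,cams
from h import *
delta(sensors.state(),(.476,.2976,.0616),79.4)
g=cams.grab_frame("side")
cv2.imwrite("pics/s4.png",overlay(g,(200,100,340,190),5,[]))
w=cams.grab_frame("wrist");cv2.imwrite("pics/w4.png",w["img"])
E
```

```text
xyz [-0.03  0.    0.02] rot [-0.    0.05  0.  ] | t 8.03 tcp [0.4756 0.2976 0.0608] jaw 79.4 tilt 0.25 w 0.9 F [-0.2 -0.1 -0.5]
```

View pics/s4.png

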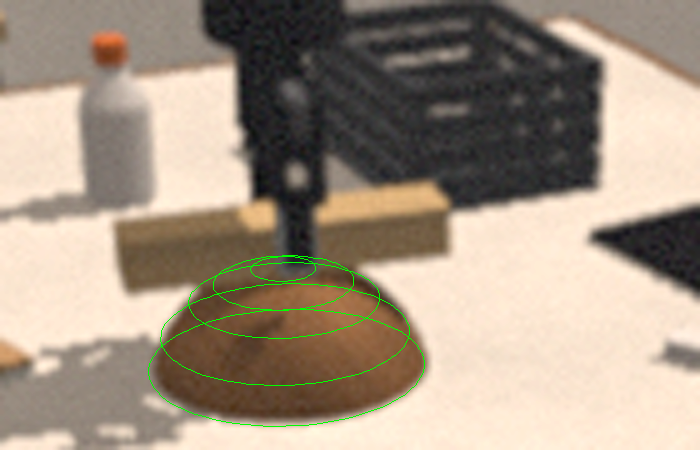

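View pics/w4.png

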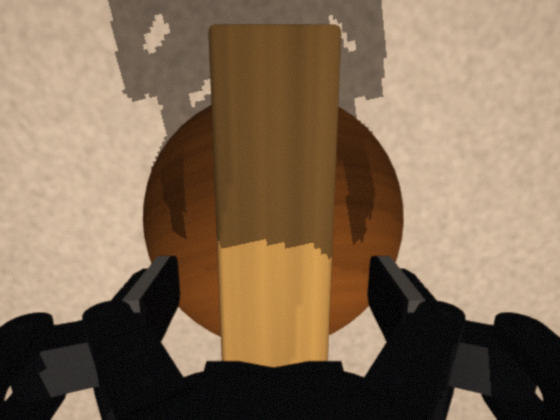

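The fingers are free of the beam, and it stays on the crown with only a slight tilt. I'll retract straight up.

Call:
{"api": "drive_tool", "payload": {"series": [{"x": -0.4,"y": 0,"z": 0,"ax": 0,"ay": 0,"az": 0},{"x": -1,"y": 0,"z": 0,"ax": 0,"ay": 0,"az": 0},{"x": -2,"y": 0,"z": 0,"ax": 0,"ay": 0,"az": 0},{"x": -3.2,"y": 0,"z": 0,"ax": 0,"ay": 0,"az": 0},{"x": -4,"y": 0,"z": 0,"ax": 0,"ay": 0,"az": 0}]}}

```text
time: 8.55
tool_pos: [0.476, 0.2981, 0.1645]
tool_rot: [0.707, 0.066, 0.702, -0.065]
contact_force: [0.4, 0.4, 1.2]
gripper_width: 0.898
```

Call:
{"api": "drive_tool", "payload": {"series": [{"x": -1,"y": 0,"z": 0,"ax": 0,"ay": 0,"az": 0},{"x": -1,"y": 0,"z": 0,"ax": 0,"ay": 0,"az": 0},{"x": -1,"y": 0,"z": 0,"ax": 0,"ay": 0,"az": 0},{"x": -1,"y": 0,"z": 0,"ax": 0,"ay": 0,"az": 0},{"x": -1,"y": 0,"z": 0,"ax": 0,"ay": 0,"az": 0}]}}

```text
time: 8.97
tool_pos: [0.4743, 0.2973, 0.1845]
tool_rot: [0.705, 0.065, 0.703, -0.066]
contact_force: [0.6, -0.2, -0.9]
gripper_width: 0.906
```

```bash
python3 - <<'E'
from plant import sensors,cams
from h import *
a=cams.grab_frame("side")
for i in range(10): g=cams.grab_frame("side")
print(np.abs(a["img"][130:170,210:300].astype(int)-g["img"][130:170,210:300]).mean())
B=[((.4756,.2976),.075,-10.6,(255,255,0))]
cv2.imwrite("pics/s5.png",overlay(g,(200,100,340,190),5,B))
w=cams.grab_frame("wrist");np.savez("w5.npz",**w);cv2.imwrite("pics/w5.png",overlay(w,(0,0,560,420),1.3,B))
hsv=cv2.cvtColor(w["img"],cv2.COLOR_BGR2HSV)
s=sensors.state();print(s["time"],s["tool_pos"],s["contact_force"])
E
```

```text
1.8191666666666666
9.5667 [0.475091   0.2977437  0.18603786] [-0.61567948  0.49742691  0.96122777]
```

View pics/s5.png

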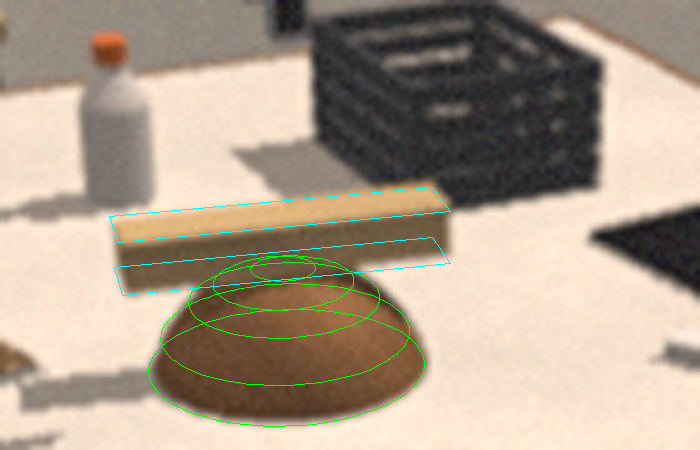

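View pics/w5.png

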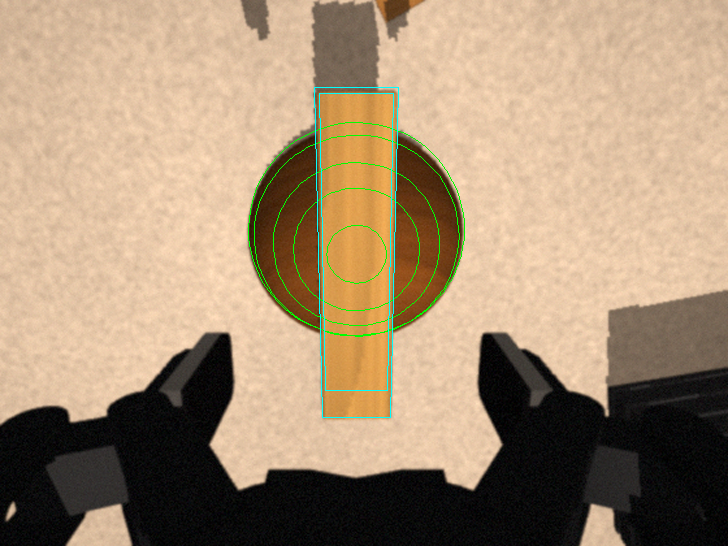

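The beam rests on the crown within about 1–2 mm of where I aimed and within about 2° of level. It was still over a span of 0.5 s, and the gripper is well clear. Before handing in, I'll check that the short beam hasn't moved.

```bash
python3 - <<'E'
from plant import sensors,cams,workorder
from h import *
f=cams.grab_frame("top"); o=dict(np.load("top0.npz"))
print("short beam diff",np.abs(f["img"][120:185,295:340].astype(int)-o["img"][120:185,295:340]).mean())
workorder.job_done(); print(sensors.state()["time"])
E
```

```text
short beam diff 18.533447293447292
the job is handed in; nothing more can be done
the job is handed in; nothing more can be done
```

That difference of 18.5 is higher than I expected. I'll check it against the pictures I saved.

```bash
python3 - <<'E'
from h import *
for n in ("top0","t1","t2"):
    f=dict(np.load(n+".npz")); hsv=cv2.cvtColor(cv2.GaussianBlur(f["img"],(3,3),0),cv2.COLOR_BGR2HSV)
    m=cv2.inRange(hsv,(8,90,100),(30,255,255)); l=cv2.connectedComponents(m)[1]; m=(l==l[150,316]).astype(np.uint8)
    c=max(cv2.findContours(m,0,cv2.CHAIN_APPROX_NONE)[0],key=len)[:,0]
    print(n,cv2.minAreaRect((plane(f,c,.03)[:,:2]*1000).astype(np.float32)), f["img"][120:130,335:340].mean(),f["img"][175:185,295:300].mean())
E
```

```text
top0 ((560.67138671875, -85.20933532714844), (108.46070098876953, 39.078372955322266), 4.513044834136963) 123.78 126.97333333333333
t1 ((560.039306640625, -84.70028686523438), (108.67765808105469, 40.39643096923828), 4.325536727905273) 154.62666666666667 157.46666666666667
t2 ((560.1710815429688, -84.874267578125), (108.44181823730469, 39.7071533203125), 4.321592807769775) 143.19333333333333 146.94
```

I set the longer beam on the dome's crown, released it and handed the job in at about 10 s of robot time. No verdict is reported.

- **Placing:** I gripped the beam at its middle, touched it down gently (about 5 N, at the height I had worked out), opened the fingers and raised the gripper about 12 cm clear.
- **Last beam check:** the side and wrist views showed the beam within about 2 mm of the crown centre and about 1–2° from level. It was still over about half a second. The views agreed once I allowed for a calibration offset of 1–2 px in the side view and a few px in the wrist view. An early side-view fit of the dome was off by about 1 cm, and I rejected it because the top-view fit matched both pictures.
- **Short beam:** my last check of it was a raw picture difference, and it came out high (18.5). I had put the hand-in in the same script, so I could not look into it first. Pictures saved after the lift and over the dome show the short beam within 1 mm of where it started. The scene brightness had changed by 15–30 levels, which probably explains the difference. The arm did not go near the short beam after those pictures.

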